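# Seat the tub's caps and hold its flap at the balance point

### The arm

A 6-joint arm with a two-finger parallel gripper is mounted at the origin on the work surface. World frame = base frame: x ahead of the robot, y to its left, z up, the work surface at z = 0. Lengths are in m, angles in degrees, forces in N, time in s.
With the tool pointing down it reaches from about 0.375 to 0.9 m from the base axis. Payload 3.1 kg.
Tool frame: the origin (TCP) lies between the finger pads, 19 mm behind the fingertips; this is the grasp point; z points along the fingers, y is the line along which they close (so a half turn about z gives the same grasp; the last joint's range is limited). The gripper opens to 87 mm and grips with 3 to 60 N. Pads are 19 mm wide; open, the fingers measure 117 mm over their backs; the gripper's body (75 mm by 190 mm) begins 51 mm behind the grasp point.
Start: joints at [63.512, 30.224, 82.088, -0, 67.689, -10.227], TCP at [0.175, 0.6, 0.241] pointing down, gripper open.
Joint ranges: [-176.69, 176.69], [-43.24, 126.21], [12.49, 139.97], [-82, 262], [0, 151.66], [-163.58, 163.58]. Speed limits (degrees/s): [159.86, 159.86, 180, 180, 180, 180].

### API

Orientations are given as [roll, pitch, yaw] about the fixed x, y, z axes, in that order (R = Rz(yaw) Ry(pitch) Rx(roll)).
In Python, from cell import sense, get_image, camera_model, hand_in gives the robot as it stands. The module is installed in compiled form; this text tells all that it offers.
- The arm moves only by the shell command python3 -m inch 'ROWS' [FORCE]. ROWS is JSON, a list of rows, each an object with "claw": the finger opening in mm, from 0 to 87; "travel": the shift along the tool's x, y, z in mm, a list of three; "rot": the turn, a rotation vector about the tool's x, y, z in rad, a list of three. In form: [{"claw": claw, "travel": [tx, ty, tz], "rot": [wx, wy, wz]}, ...]. A call has 1 to 5 rows; each row is the pose to reach, as a shift and turn from the pose commanded when the call began, along the tool's axes at that moment; what a row does not reach only later rows make up. A row lasts 1/10 s, in which the tool goes at most 50 mm and 8.59 degrees, less where a joint would pass 70% of its speed; a pose out of reach is approached as far as the arm can. A call with a gripper value outside its range is refused whole. The fingers move at their own pace and stop on an object; FORCE is the grip in N (left out, the last holds). Time passes only in rows, so rows that repeat a pose let the fingers close. It gives the time, the measured TCP pose, the force and the opening at its end, in the units of the state.
- sense(): the state, without advancing time (a new reading comes with each control period).
- get_image(name): name is "scene" or "top" or "wrist"; returns the picture (400x640x3 uint8, red, green, blue); there is no depth.
- camera_model(name): a dict with "fovy" (degrees; the focal length in pixels is half the picture's height over the tangent of half this angle, whatever the lens; pixels are square), "cx", "cy" (the principal point, pixels), "T" (4x4, takes a point from camera to world coordinates); the wrist camera has in their place "hand_eye" (4x4, takes a point from camera to tool coordinates, whose origin is the TCP and whose axes are the flange's). Camera axes: x right, y up, looking along -z (the intrinsics and any distortion apply to the point x, -y, -z); pixel columns grow to the right and rows downward; lengths in m; the calibration is good to about 2 mm. A picture is of the moment at which its call begins: read the wrist's pose just before it. camera_model takes no time and is no camera call.
- hand_in(): hands the job in, once; it reports no verdict.
The state is a dict: "t": time; "q": joint angles; "qd": joint speeds; "effort": joint torques, N m; "tool_pos": TCP position; "orientation": TCP orientation; "contact_force": force on the tool from outside, world axes, zero at the start; "moment": the same for the moment, N m; "gripper_width": finger opening in m.
Only numpy, scipy, OpenCV 4.12 (cv2) and the standard library are available. Lean on these libraries where they do the work, as an engineer would, in place of code of your own. Each camera call takes 0.05 s, during which the arm holds its last target. There are 200 camera calls.

### The job

The grey storage tub stands open with its hinged flap laid back towards the robot. Press both round bamboo caps on its deck fully home, and only then pinch the flap by the tab on its free edge, swing it up to its balance point, where it stands upright and would fall neither way, without letting it drop shut, and finish still gripping it there, steady, so that I can clip the lid stay on. Leave the bowl, tins, scoop, spoon and mug where they are.

Things in the scene. Friction and masses are not known exactly. Their poses are not given: they have to be found in the camera images.
- tub: Grey storage tub, fixed, 140 mm (x) by 200 mm (y), deck 85 mm above the worktop; origin at the centre of its underside, z up. The flap's hinge runs along y on its -x rim, turned roughly to the robot. Low rims: to 97 mm on the y sides (hinge blocks at the -x corners to 98 mm), 91 mm on +x. The latch button on its +x face and steel stay arm on its +y side are fixed and not used.
- cap_left (a joint): How far the left bamboo cap (the one on the tub's +y half) stands proud, in m: 0 = fully home, brim down on the deck; at the start 0.005 to 0.010. The cap slides straight up and down only, with about 7 N of friction, stays where it is left, and stops hard at 0.
- cap_right (a joint): The same for the right bamboo cap, on the tub's -y half.
- cap_left_top (a point): Centre of the top face of the left cap: a flat bamboo disc, 68 mm across, brim 5 mm thick, so its top is 90 mm above the worktop when home. It lies at x = +5 mm, y = +47 mm in the tub's frame.
- cap_right_top (a point): Centre of the top face of the right cap, the same disc, at x = +5 mm, y = -47 mm in the tub's frame.
- flap (a joint): Flap angle in rad: 0 = shut (level over the deck, pointing to the tub's +x), 1.571 = upright, 2.0 = laid back on its stop, leaning over the tub's -x side (start). It swings with hardly any friction. Its mass lies in its own plane, so it balances at 1.571; short of that it falls shut, beyond it falls back to the stop.
- flap_hinge (a point): Middle of the hinge line, 100 mm above the worktop, 70 mm from the tub's centre towards its -x; axes parallel to the tub's; fixed to the tub.
- flap_tab (a point): Grip point at mid-tab on the flap's free edge, 130 mm from the hinge line. Axes: x along the flap away from the hinge, y along the hinge, z square to the flap. The tab is 10 mm thick (pinch across this), 50 mm wide along the hinge, and spans 117 to 144 mm from the hinge; the rest is a 6 mm panel, 186 mm wide, 117 mm long; mass 0.13 to 0.21 kg.
- bowl: White ceramic bowl, 130 mm across, 55 mm high, standing on the 80 mm high bamboo stand (150 mm square); origin at the centre of its underside. Leave alone.
- tin_a: Closed tin with a paper label, 68 mm across, 95 mm high, beside the tub; origin at the centre of its underside. Leave alone.
- tin_b: Closed dark metal tin without a label, 68 mm across, 95 mm high, beside the tub; origin at the centre of its underside. Leave alone.
- scoop: Clear plastic scoop lying on the worktop, about 160 mm long, 55 mm wide, 35 mm high; origin near its middle, underside. Leave alone.
- spoon: Steel tablespoon, about 200 mm long, lying beyond the tub; origin at its middle, underside. Leave alone.
- mug: White ceramic mug, 80 mm across, 90 mm high; origin at the centre of its underside. Leave alone.
There are look-alikes about, which are no part of the job. Leave any green or red look-alike of the tub alone.

How it is judged:
By the outcome, as a careful person would: the job done as asked, in the order asked, and still so for the second after the job is handed in, while the arm keeps its last pose, push and grip.
It also fails if it takes over 54 s, if anything falls off the work surface, if the arm or the gripper's body presses on something with over 40 N, if the wrist force passes 120 N, or if a joint passes its speed limit or range.

## Working session

There is one attempt and no reset: what is moved stays moved. The work goes in short steps, Python scripts to look and compute and a shell command to move; the robot and the scene stay as the last step left them, time stands still between calls to the robot, and variables do not carry over. Pictures are saved under pics/ and viewed, on a budget of 10 in all, crops included, one or two more only if the job needs it, and the job is handed in when it is done.

```bash
mkdir -p pics; python3 - <<'E'
from cell import *
import cv2
print(sense())
for n in("scene","top"):
    cv2.imwrite(f"pics/{n}0.png",get_image(n)[:,:,::-1]); print(camera_model(n))
print(camera_model("wrist"))
E
```

```text
{'t': 0.0, 'q': array([ 6.35132338e+01,  3.02782741e+01,  8.21558194e+01, -2.41635520e-03,
        6.76889663e+01, -1.02263622e+01]), 'qd': array([-0.02968006,  0.05827735,  0.06894451, -0.03571482,  0.02334758,
        0.03456784]), 'effort': array([-3.21153275e-03, -4.40046072e+01, -1.76592207e+01,  6.31632912e-02,
        5.83018397e-02, -1.61461403e-04]), 'tool_pos': array([0.17466295, 0.59938121, 0.24028216]), 'orientation': array([-1.79878499e+02, -1.96497160e-02,  1.63740495e+02]), 'contact_force': array([-0.83170109, -0.69398267,  0.13155703]), 'moment': array([ 0.00657002, -0.01069399, -0.03707661]), 'gripper_width': 0.08696754271280217}
{'fovy': 48.57196638407005, 'cx': 319.2431191309994, 'cy': 193.79480873172264, 'T': array([[ 3.61319270e-01, -7.00421342e-01,  6.15514686e-01,
         1.52940664e+00],
       [ 9.32441960e-01,  2.70977108e-01, -2.39005017e-01,
        -3.17302005e-01],
       [ 6.13825054e-04,  6.60288839e-01,  7.51011500e-01,
         1.28533190e+00],
       [ 0.00000000e+00,  0.00000000e+00,  0.00000000e+00,
         1.00000000e+00]])}
{'fovy': 54.94766859588702, 'cx': 319.51495963419416, 'cy': 198.7593966181363, 'T': array([[-1.98626603e-02,  9.87193428e-01, -1.58286484e-01,
         3.74538951e-01],
       [-9.99796401e-01, -2.01748176e-02, -3.65357170e-04,
         4.08646988e-02],
       [-3.55407914e-03,  1.58247000e-01,  9.87393162e-01,
         1.24923405e+00],
       [ 0.00000000e+00,  0.00000000e+00,  0.00000000e+00,
         1.00000000e+00]])}
{'fovy': 70.17526481080917, 'cx': 317.9750885909272, 'cy': 202.46220497572193, 'hand_eye': array([[-2.39973505e-04,  9.59480197e-01,  2.81775963e-01,
         7.81443986e-02],
       [ 9.99999943e-01,  1.63158288e-04,  2.96073322e-04,
         1.57252372e-03],
       [ 2.38102405e-04,  2.81776018e-01, -9.59480182e-01,
        -1.43003922e-01],
       [ 0.00000000e+00,  0.00000000e+00,  0.00000000e+00,
         1.00000000e+00]])}
```

View pics/scene0.png

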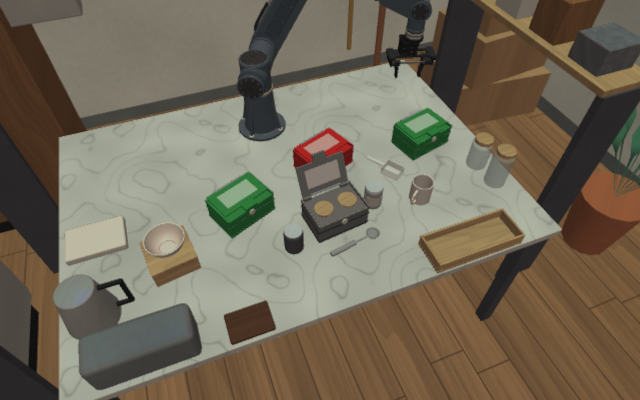

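View pics/top0.png

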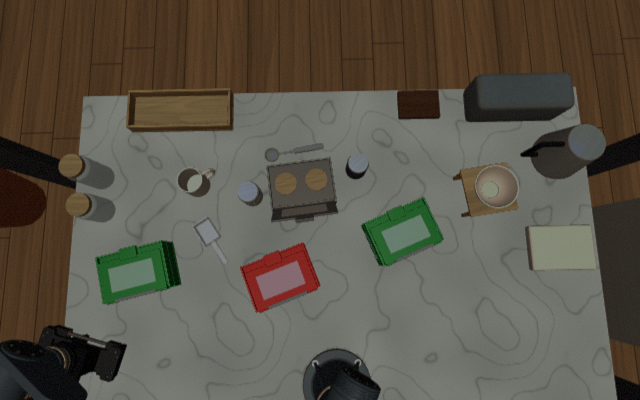

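The scene view shows one open grey tub at about (335,205) with bamboo caps at (324,208) and (347,199) and its flap up at (322,173). The closed look-alikes are green at (240,203) and (421,133) and red at (322,152). In the top view the grey tub is at (302,188) with caps at (285,183) and (316,180). Only this one is grey, open and has caps, so I'll confirm it in one enlarged crop.

```bash
python3 - <<'E'
import cv2,numpy as np
a=cv2.imread("pics/top0.png")[145:235,235:375]; b=cv2.imread("pics/scene0.png")[145:245,285:390]
a=cv2.resize(a,None,fx=5,fy=5,interpolation=2)[:, :]   # 700x450
cv2.imwrite("pics/crop_top.png",a)
cv2.imwrite("pics/crop_scene.png",cv2.resize(b,None,fx=5,fy=5,interpolation=2))
E
```

```text
(no output)
```

View pics/crop_top.png

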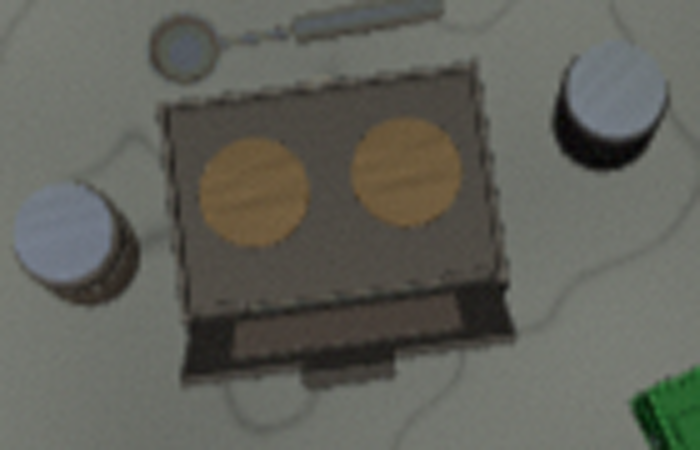

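View pics/crop_scene.png

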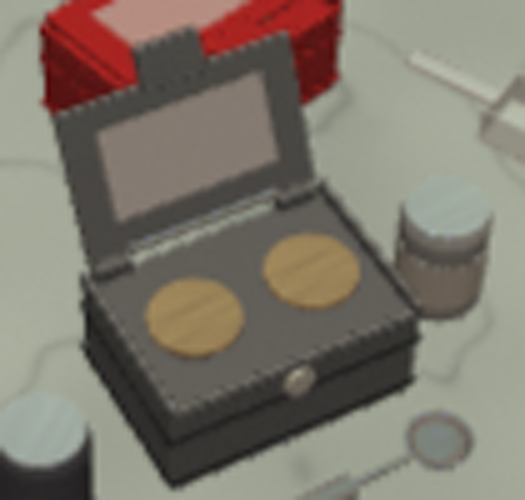

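The crops show the open grey tub with its flap laid back towards the robot and the tab at crop (349,368). In the top crop the caps are at (255,192), left, and (406,172), right. In the scene crop they are at (311,271), left, and (195,317), right. Next I'll triangulate.

```bash
cat > h.py <<'E'
import numpy as np
from cell import *
from scipy.spatial.transform import Rotation as R
def ray(n,u,v):
    m=camera_model(n); f=200/np.tan(np.radians(m["fovy"]/2))
    T=m["T"] if "T" in m else None
    if T is None:
        s=sense(); W=np.eye(4); W[:3,:3]=R.from_euler("xyz",s["orientation"],degrees=True).as_matrix(); W[:3,3]=s["tool_pos"]; T=W@m["hand_eye"]
    d=T[:3,:3]@[(u-m["cx"])/f,-(v-m["cy"])/f,-1]; return T[:3,3],d/np.linalg.norm(d)
def atz(n,u,v,z):
    o,d=ray(n,u,v); return o+d*(z-o[2])/d[2]
def tri(rs):
    A=sum(np.eye(3)-np.outer(d,d) for o,d in rs); b=sum((np.eye(3)-np.outer(d,d))@o for o,d in rs)
    p=np.linalg.solve(A,b); return p,[np.linalg.norm(np.cross(p-o,d)) for o,d in rs]
def proj(n,p):
    m=camera_model(n); f=200/np.tan(np.radians(m["fovy"]/2)); c=np.linalg.inv(m["T"])@np.append(p,1)
    return m["cx"]+f*c[0]/-c[2], m["cy"]-f*c[1]/-c[2]
E
python3 - <<'E'
from h import *
np.set_printoptions(precision=4,suppress=True)
t=lambda x,y:("top",235+(x+.5)/5-.5,145+(y+.5)/5-.5)
s=lambda x,y:("scene",285+(x+.5)/5-.5,145+(y+.5)/5-.5)
L=[ray(*t(255,192)),ray(*s(311,271))]; Rr=[ray(*t(406,172)),ray(*s(195,317))]
print(tri(L),tri(Rr))
l=np.mean([atz(*t(255,192),.097),atz(*s(311,271),.097)],0); r=np.mean([atz(*t(406,172),.097),atz(*s(195,317),.097)],0)
for p in (t(255,192),s(311,271),t(406,172),s(195,317)): print(p[0],atz(*p,.097))
y=(l-r)/np.linalg.norm(l-r); x=np.array([y[1],-y[0],0]); print("dist",np.linalg.norm(l-r),"yaw",np.degrees(np.arctan2(x[1],x[0])))
c=(l+r)/2-.005*x; c[2]=0; print("centre",c)
# rim corners of +x edge, z=.091, expected
for nm,p in(("hinge",c-.07*x+[0,0,.1]),("tab up",c-.07*x+[0,0,.23]),("tab2.0",c-.07*x+.13*np.cos(2)*x+[0,0,.1+.13*np.sin(2)]),("tabtip",c-.07*x+.144*np.cos(2)*x+[0,0,.1+.144*np.sin(2)]),("c++",c+.07*x+.1*y+[0,0,.097]),("c+-",c+.07*x-.1*y+[0,0,.097])):
    u,v=proj("top",p);a,b=proj("scene",p); print(nm,p,"topcrop",(u-235)*5+2,(v-145)*5+2,"scenecrop",(a-285)*5+2,(b-145)*5+2)
for nm,p in (("tinA?",t(65,232)),("tinB?",t(617,90))): print(nm,atz(*p,.095))
# tub far corners
E
```

```text
(array([0.6106, 0.1442, 0.0945]), [np.float64(2.7431237768088765e-05), np.float64(2.743123776825696e-05)]) (array([0.621 , 0.0516, 0.0956]), [np.float64(0.00013045246930033474), np.float64(0.0001304524693003141)])
top [0.6101 0.1439 0.097 ]
scene [0.6126 0.1432 0.097 ]
top [0.6207 0.0514 0.097 ]
scene [0.6222 0.0513 0.097 ]
dist 0.09276541958071023 yaw 6.236077707092264
centre [0.6114 0.0969 0.    ]
hinge [0.5418 0.0893 0.1   ] topcrop 345.6244987279261 300.0878665187552 scenecrop 203.20215777890508 219.24877411080115
tab up [0.5418 0.0893 0.23  ] topcrop 334.9527291671144 265.42475044469484 scenecrop 205.2751091068269 90.48229531008926
tab2.0 [0.4881 0.0834 0.2182] topcrop 348.19024518509747 367.2349240526978 scenecrop 168.52765798268717 53.82152234243205
tabtip [0.4823 0.0828 0.2309] topcrop 348.5040417996053 375.4471615750016 scenecrop 164.63937314387363 35.271052147972284
c++ [0.6701 0.2039 0.097 ] topcrop 157.01754183217088 98.39461263245138 scenecrop 423.82895920142215 305.54786720308584
c+- [0.6919 0.0051 0.097 ] topcrop 478.87498888640874 57.66938834795337 scenecrop 169.1574619689227 411.10020872328414
tinA? [0.588  0.2602 0.095 ]
tinB? [ 0.6701 -0.0796  0.095 ]
```

The triangulated heights (94–96 mm), the cap spacing (93 mm against 94) and the predicted flap tab all agree. With the fingers open, their centres are about 51 mm either side of the TCP, so they can press both caps at once.

```bash
cat >> h.py <<'E'
def rel(p,e):
    s=sense(); M=R.from_euler("xyz",s["orientation"],degrees=True); N=R.from_euler("xyz",e,degrees=True)
    tr=M.inv().apply(np.array(p)-s["tool_pos"])*1000; ro=(M.inv()*N).as_rotvec()
    print("travel",tr.round(1).tolist(),"rot",ro.round(4).tolist(),"|d|",round(float(np.linalg.norm(tr))),"deg",round(float(np.degrees(np.linalg.norm(ro))),1))
E
python3 -c "
from h import *
e=[180,0,186.4]
for p in ([.36,.46,.24],[.55,.30,.24],[.616,.0975,.16]): rel(p,e)"
```

```text
travel [-216.9, -82.0, 0.4] rot [-0.0018, -0.0007, -0.3955] |d| 232 deg 22.7
travel [-444.1, -182.4, 0.6] rot [-0.0018, -0.0007, -0.3955] |d| 480 deg 22.7
travel [-564.2, -358.1, 80.8] rot [-0.0018, -0.0007, -0.3955] |d| 673 deg 22.7
```

```bash
R='{"claw":87,"travel":[-217,-82,0],"rot":[0,0,-0.395]}'; python3 -m inch '[{"claw":87,"travel":[-217,-82,0],"rot":[0,0,-0.395]},{"claw":87,"travel":[-217,-82,0],"rot":[0,0,-0.395]},{"claw":87,"travel":[-217,-82,0],"rot":[0,0,-0.395]},{"claw":87,"travel":[-217,-82,0],"rot":[0,0,-0.395]},{"claw":87,"travel":[-217,-82,0],"rot":[0,0,-0.395]}]'
python3 -c "
from h import *
e=[180,0,186.4]
for p in ([.55,.30,.24],[.616,.0975,.16]): rel(p,e)"
```

```text
t: 0.6
tool_pos: [0.3622, 0.4585, 0.2409]
orientation: [-180.0, -0.0, -173.7]
contact_force: [0.2, 0.1, 0.6]
gripper_width: 0.0872
travel [-169.2, -178.2, 1.0] rot [-0.0009, -0.0002, -0.0017] |d| 246 deg 0.1
travel [-212.6, -386.6, 81.1] rot [-0.0009, -0.0002, -0.0017] |d| 449 deg 0.1
```

```bash
python3 -m inch '[{"claw":87,"travel":[-169,-178,0],"rot":[0,0,0]},{"claw":87,"travel":[-169,-178,0],"rot":[0,0,0]},{"claw":87,"travel":[-169,-178,0],"rot":[0,0,0]},{"claw":87,"travel":[-169,-178,0],"rot":[0,0,0]},{"claw":87,"travel":[-169,-178,0],"rot":[0,0,0]}]'
python3 -c "
from h import *
e=[180,0,186.4]
for p in ([.616,.0975,.16],): rel(p,e)"
```

```text
t: 1.1
tool_pos: [0.5494, 0.3004, 0.2408]
orientation: [-180.0, -0.0, -173.7]
contact_force: [0.0, 0.1, -1.0]
gripper_width: 0.0872
travel [-43.8, -209.0, 80.8] rot [-0.0002, -0.0007, -0.0013] |d| 228 deg 0.1
```

```bash
python3 -m inch '[{"claw":87,"travel":[-12,-48,0],"rot":[0,0,0]},{"claw":87,"travel":[-24,-95,10],"rot":[0,0,0]},{"claw":87,"travel":[-34,-140,30],"rot":[0,0,0]},{"claw":87,"travel":[-40,-180,55],"rot":[0,0,0]},{"claw":87,"travel":[-44,-209,80],"rot":[0,0,0]}]'
python3 - <<'E'
from h import *; import cv2
e=[180,0,186.4]; rel([.616,.0975,.125],e); print(sense()["moment"])
cv2.imwrite("pics/w1.png",get_image("wrist")[:,:,::-1])
E
```

```text
t: 1.6
tool_pos: [0.6157, 0.0967, 0.1604]
orientation: [-180.0, 0.0, -173.7]
contact_force: [0.0, 0.0, 0.4]
gripper_width: 0.0873
travel [-0.4, 0.8, 35.4] rot [-0.0006, 0.0006, -0.0024] |d| 35 deg 0.1
[-0.04632541  0.01268028 -0.02062803]
```

View pics/w1.png

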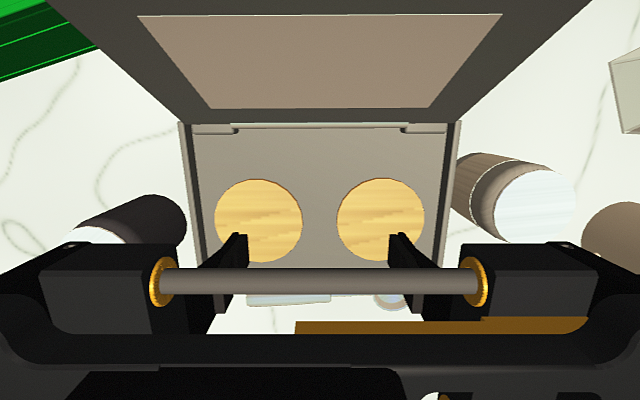

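The wrist view shows both caps between the rims, centred at (258,221) and (381,219), with the finger tips on either side at (240,238) and (397,238). The hinge line is level in the picture. I'll check the position from here.

```bash
python3 - <<'E'
from h import *
r=atz("wrist",258,221,.096); l=atz("wrist",381,219,.096); d=l-r
print(l,r,np.linalg.norm(d),"yaw",np.degrees(np.arctan2(-d[0],d[1])),"mid",(l+r)/2)
E
python3 -m inch '[{"claw":87,"travel":[0,1,25],"rot":[0,0,0]},{"claw":87,"travel":[0,1,40],"rot":[0,0,0]},{"claw":87,"travel":[0,1,42],"rot":[0,0,0]}]'
```

```text
[0.60372039 0.14088331 0.096     ] [0.61529997 0.04859488 0.096     ] 0.09301204330062453 yaw 7.151624215092731 mid [0.60951018 0.0947391  0.096     ]
t: 1.95
tool_pos: [0.6137, 0.1006, 0.1173]
orientation: [180.0, -0.2, -173.6]
contact_force: [-0.8, -0.4, 0.2]
gripper_width: 0.0867
```

```bash
python3 -m inch '[{"claw":87,"travel":[0,0,2],"rot":[0,0,0]},{"claw":87,"travel":[0,0,4],"rot":[0,0,0]},{"claw":87,"travel":[0,0,6],"rot":[0,0,0]},{"claw":87,"travel":[0,0,6],"rot":[0,0,0]}]'; python3 -c "
from cell import *; s=sense(); print(s['moment'],s['tool_pos'],s['contact_force'])"
```

```text
t: 2.35
tool_pos: [0.6148, 0.1012, 0.1156]
orientation: [-180.0, 0.0, -173.6]
contact_force: [-2.5, -0.6, 7.1]
gripper_width: 0.0872
[-0.02037641  0.50233671 -0.09091249] [0.61475354 0.10118365 0.11557917] [-2.5166332  -0.60473834  7.11392892]
```

```bash
python3 -m inch '[{"claw":87,"travel":[0,0,2],"rot":[0,0,0]},{"claw":87,"travel":[0,0,4],"rot":[0,0,0]},{"claw":87,"travel":[0,0,6],"rot":[0,0,0]},{"claw":87,"travel":[0,0,6],"rot":[0,0,0]}]'; python3 -c "
from cell import *; s=sense(); print(s['moment'],s['tool_pos'],s['contact_force'])"
```

```text
t: 2.75
tool_pos: [0.6148, 0.1012, 0.1104]
orientation: [-180.0, 0.1, -173.6]
contact_force: [-4.4, 0.2, 10.3]
gripper_width: 0.0874
[-0.03297105  0.69592158 -0.10614182] [0.61476909 0.10118165 0.11041139] [-4.41543018  0.15987441 10.29275535]
```

```bash
python3 -m inch '[{"claw":87,"travel":[0,0,2],"rot":[0,0,0]},{"claw":87,"travel":[0,0,4],"rot":[0,0,0]},{"claw":87,"travel":[0,0,6],"rot":[0,0,0]},{"claw":87,"travel":[0,0,6],"rot":[0,0,0]}]'; python3 -c "
from cell import *; s=sense(); print(s['moment'],s['tool_pos'],s['contact_force'])"
```

```text
t: 3.15
tool_pos: [0.6148, 0.1012, 0.1089]
orientation: [-180.0, 0.1, -173.6]
contact_force: [-10.4, -1.0, 35.2]
gripper_width: 0.0871
[-0.00723138  2.04092509 -0.09807393] [0.61481397 0.10121061 0.10886145] [-10.40793243  -0.97275262  35.23352458]
```

The hard stop came at tip height 0.0899 with a balanced moment (Mx about 0), so both caps are home. I'll rise and turn for the tab.

```bash
python3 -m inch '[{"claw":87,"travel":[0,0,-40],"rot":[0,0,0]},{"claw":87,"travel":[0,0,-90],"rot":[0,0,0]},{"claw":87,"travel":[0,0,-140],"rot":[0,0,0]},{"claw":87,"travel":[0,0,-190],"rot":[0,0,0]},{"claw":87,"travel":[0,0,-230],"rot":[0,0,0]}]'
python3 - <<'E'
from h import *; import cv2
print(sense()["q"],sense()["contact_force"])
s=get_image("scene")[145:245,285:390]; w=get_image("wrist")
cv2.imwrite("pics/s2.png",cv2.resize(s,None,fx=5,fy=5,interpolation=2)[:,:,::-1]); cv2.imwrite("pics/w2.png",w[:,:,::-1])
y=np.radians(6.5); Rt=np.array([[np.cos(y),-np.sin(y),0],[np.sin(y),np.cos(y),0],[0,0,1]])
z=Rt@[-np.cos(2),0,-np.sin(2)]; x=Rt@[0,1,0]; e=R.from_matrix(np.c_[x,np.cross(z,x),z]).as_euler("xyz",degrees=True); print(e)
tab=np.array([.488,.083,.218]); rel(tab-.1*z,e)
e0=[180,0,96.5]; rel([.50,.085,.33],e0)
E
```

```text
t: 3.65
tool_pos: [0.6151, 0.1012, 0.336]
orientation: [-180.0, 0.3, -173.6]
contact_force: [-0.2, 0.1, 0.7]
gripper_width: 0.0872
[-9.16152736e-01  2.49551405e+01  7.56991659e+01  6.91755544e-03
  7.90461965e+01 -9.73468188e+01] [-0.16874506  0.12734859  0.73989226]
[155.40844097   0.          96.5       ]
travel [173.6, -3.5, 28.4] rot [-0.3252, -0.3216, 1.5459] |d| 176 deg 92.4
travel [119.4, -2.9, 8.2] rot [0.0116, 0.0149, 1.5697] |d| 120 deg 89.9
```

View pics/w2.png

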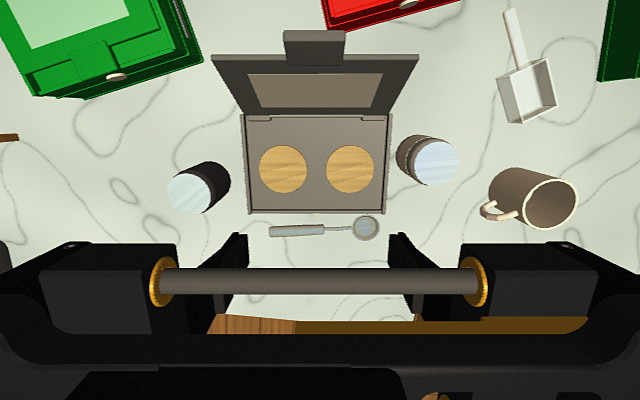

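Both caps look flat on the deck, at (283,169) and (350,169). The flap is still laid back, with its tab from (284,30) to (346,61).

```bash
python3 - <<'E'
from h import *
r=atz("wrist",283,169,.09); l=atz("wrist",350,169,.09); d=l-r
print(l,r,np.linalg.norm(d),np.degrees(np.arctan2(-d[0],d[1])))
# tub corners rim far: +x edge z=.091, hinge line
print("far edge",atz("wrist",248,213,.091),atz("wrist",388,212,.091))
print("tab tip",atz("wrist",284,31,.231),atz("wrist",346,30,.231)); print("tab root",atz("wrist",288,61,.2064),atz("wrist",344,60,.2064))
# top view tab tip
t=lambda x,y:("top",235+(x+.5)/5-.5,145+(y+.5)/5-.5)
print("top tab tip",atz(*t(303,388),.231),atz(*t(394,376),.231),"cap r/l home?")
s=lambda x,y:("scene",285+(x+.5)/5-.5,145+(y+.5)/5-.5)
print("scene tip",atz(*s(134,46),.231),atz(*s(197,28),.231))
E
```

```text
[0.60674776 0.14596565 0.09      ] [0.61721126 0.05336197 0.09      ] 0.09319295375720352 6.446639454468432
far edge [0.68731998 0.00771231 0.091     ] [0.66286485 0.20984005 0.091     ]
tab tip [0.48068643 0.06066002 0.231     ] [0.4746397  0.10844358 0.231     ]
tab root [0.49778377 0.06263396 0.2064    ] [0.49151183 0.111361   0.2064    ]
top tab tip [0.4760532  0.10705653 0.231     ] [0.48147332 0.0586167  0.231     ] cap r/l home?
scene tip [0.48473206 0.05926451 0.231     ] [0.48358157 0.1063349  0.231     ]
```

```bash
python3 -m inch '[{"claw":60,"travel":[40,0,0],"rot":[0,0,0.15]},{"claw":60,"travel":[80,0,0],"rot":[0,0,0.3]},{"claw":60,"travel":[119,-3,0],"rot":[0,0,0.45]},{"claw":60,"travel":[119,-3,0],"rot":[0,0,0.6]},{"claw":60,"travel":[119,-3,0],"rot":[0,0,0.75]}]'; python3 -m inch '[{"claw":60,"travel":[0,0,0],"rot":[0,0,0.149]},{"claw":60,"travel":[0,0,0],"rot":[0,0,0.298]},{"claw":60,"travel":[0,0,0],"rot":[0,0,0.447]},{"claw":60,"travel":[0,0,0],"rot":[0,0,0.596]},{"claw":60,"travel":[0,0,0],"rot":[0,0,0.745]}]'
python3 -c "
from h import *
print(sense()['q'])
z=R.from_euler('xyz',[155.4,0,96.5],degrees=True).as_matrix()[:,2]; rel(np.array([.488,.083,.218])-.08*z,[155.4,0,96.5])"
```

```text
t: 4.25
tool_pos: [0.4948, 0.0848, 0.3313]
orientation: [-180.0, -0.0, 143.1]
contact_force: [0.7, -0.1, -0.5]
gripper_width: 0.0616
t: 4.75
tool_pos: [0.4962, 0.0848, 0.331]
orientation: [-180.0, -0.0, 100.4]
contact_force: [0.2, 0.2, -0.9]
gripper_width: 0.0598
[-3.04491187e+00  1.48492132e+01  9.23407896e+01  8.93946948e-03
  7.28421457e+01 -1.34486107e+01]
travel [2.0, -41.6, 40.3] rot [-0.4297, -0.0149, 0.067] |d| 58 deg 24.9
```

```bash
python3 -m inch '[{"claw":60,"travel":[0,-15,-5],"rot":[-0.14,0,0.067]},{"claw":60,"travel":[1,-30,10],"rot":[-0.28,-0.01,0.067]},{"claw":60,"travel":[2,-44,30],"rot":[-0.42,-0.015,0.067]},{"claw":60,"travel":[2,-44,40],"rot":[-0.43,-0.015,0.067]},{"claw":60,"travel":[2,-44,40],"rot":[-0.43,-0.015,0.067]}]'
python3 - <<'E'
from h import *; import cv2
print(sense()['q'])
rel([.4855,.0835,.218],[155.4,0,96.5])
cv2.imwrite("pics/w3.png",get_image("wrist")[:,:,::-1])
E
```

```text
t: 5.25
tool_pos: [0.4489, 0.0789, 0.2888]
orientation: [155.7, -0.1, 96.8]
contact_force: [0.3, -0.6, 0.6]
gripper_width: 0.0597
[ -8.1709721    5.23029249 117.87591048  11.13739395  33.87504938
 -22.96327562]
travel [0.2, 4.5, 79.7] rot [-0.0057, -0.0037, 0.0044] |d| 80 deg 0.5
```

View pics/w3.png

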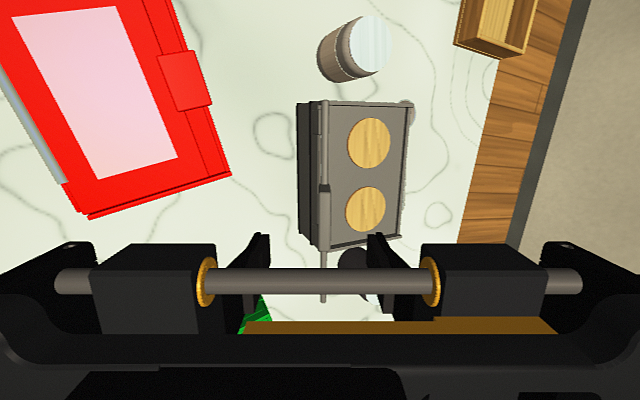

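The wrist view shows the flap edge-on, a vertical strip at column 324 between the finger tips (mid column 318). It needs about +5 mm along tool y, which agrees with the computed 4.5. Advancing.

```bash
python3 -m inch '[{"claw":60,"travel":[0,5,20],"rot":[-0.005,-0.004,0.004]},{"claw":60,"travel":[0,5,50],"rot":[-0.005,-0.004,0.004]},{"claw":60,"travel":[0,5,70],"rot":[-0.005,-0.004,0.004]},{"claw":60,"travel":[0,5,79],"rot":[-0.005,-0.004,0.004]},{"claw":60,"travel":[0,5,79],"rot":[-0.005,-0.004,0.004]}]' 
python3 -m inch '[{"claw":30,"travel":[0,0,0],"rot":[0,0,0]},{"claw":30,"travel":[0,0,0],"rot":[0,0,0]},{"claw":30,"travel":[0,0,0],"rot":[0,0,0]},{"claw":30,"travel":[0,0,0],"rot":[0,0,0]}]' 20
python3 - <<'E'
from h import *; import cv2
print(sense()['q'],sense()["moment"])
rel([.4855,.0835,.218],[155.4,0,96.5])
cv2.imwrite("pics/w4.png",get_image("wrist")[:,:,::-1])
E
```

```text
t: 5.8
tool_pos: [0.4921, 0.0827, 0.2212]
orientation: [155.1, 0.1, 96.5]
contact_force: [-0.7, 0.0, 0.2]
gripper_width: 0.0604
t: 6.2
tool_pos: [0.4906, 0.0825, 0.2223]
orientation: [155.0, 0.2, 96.5]
contact_force: [0.4, 0.3, -0.8]
gripper_width: 0.0361
[ -6.51457943  16.04606641 118.79704282  14.80644527  21.32529315
 -25.72925127] [-0.10738813  0.34800227 -0.07445932]
travel [1.6, -6.4, 1.8] rot [0.0073, 0.0024, 0.0012] |d| 7 deg 0.4
```

View pics/w4.png

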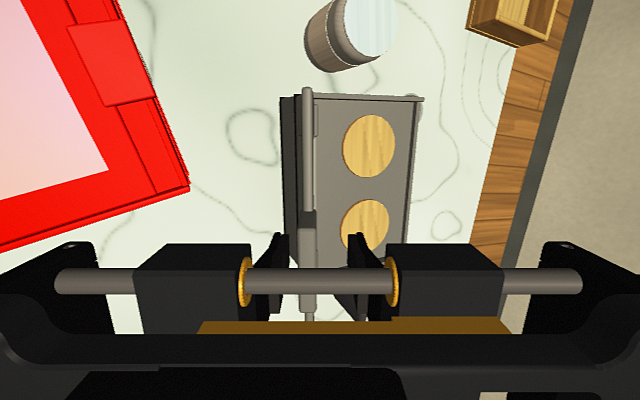

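The tab is at column 306 and the finger mid is at column 317, so the offset is about -6 mm in tool y, again as computed. I'll correct it and close.

```bash
python3 -m inch '[{"claw":30,"travel":[1,-6,2],"rot":[0,0,0]},{"claw":25,"travel":[1,-6,2],"rot":[0,0,0]},{"claw":20,"travel":[1,-6,2],"rot":[0,0,0]},{"claw":16,"travel":[1,-6,2],"rot":[0,0,0]},{"claw":13,"travel":[1,-6,2],"rot":[0,0,0]}]' 10
python3 -m inch '[{"claw":0,"travel":[0,0,0],"rot":[0,0,0]},{"claw":0,"travel":[0,0,0],"rot":[0,0,0]},{"claw":0,"travel":[0,0,0],"rot":[0,0,0]},{"claw":0,"travel":[0,0,0],"rot":[0,0,0]}]' 25
python3 - <<'E'
from h import *
s=sense();print(s['q'],s["moment"])
E
```

```text
t: 6.75
tool_pos: [0.486, 0.083, 0.2172]
orientation: [155.1, 0.1, 96.5]
contact_force: [0.3, -0.2, -0.1]
gripper_width: 0.0156
t: 7.15
tool_pos: [0.4862, 0.083, 0.2174]
orientation: [155.0, 0.1, 96.5]
contact_force: [1.7, 1.3, 0.2]
gripper_width: 0.0096
[ -6.51799263  16.36391883 119.65219598  15.59644977  20.23871918
 -26.57202203] [0.00315977 0.24708121 0.05853099]
```

The tab is pinched (opening 9.6 mm, tab 10 mm). Now the arc about the hinge line, 130 mm ahead along tool z, in two halves of 0.215 rad.

```bash
python3 -m inch '[{"claw":0,"travel":[0,5.6,0.1],"rot":[0.043,0,0]},{"claw":0,"travel":[0,11.2,0.5],"rot":[0.086,0,0]},{"claw":0,"travel":[0,16.7,1.1],"rot":[0.129,0,0]},{"claw":0,"travel":[0,22.2,1.9],"rot":[0.172,0,0]},{"claw":0,"travel":[0,27.7,3],"rot":[0.215,0,0]}]' 35
python3 -m inch '[{"claw":0,"travel":[0,0,0],"rot":[0,0,0]},{"claw":0,"travel":[0,0,0],"rot":[0,0,0]}]'; python3 - <<'E'
from h import *
s=sense();print(s['q'],s["moment"])
E
```

```text
t: 7.65
tool_pos: [0.512, 0.086, 0.2261]
orientation: [167.5, 0.1, 96.5]
contact_force: [0.8, 0.6, -3.4]
gripper_width: 0.0101
t: 7.85
tool_pos: [0.5118, 0.0859, 0.226]
orientation: [167.4, 0.2, 96.5]
contact_force: [-0.8, -1.0, 0.6]
gripper_width: 0.0097
[ -4.03963062  19.26137046 106.95414354   3.26147537  41.36415767
 -12.79656663] [-0.19434137  0.09548765 -0.03020868]
```

```bash
python3 -m inch '[{"claw":0,"travel":[0,5.6,0.1],"rot":[0.043,0,0]},{"claw":0,"travel":[0,11.2,0.5],"rot":[0.086,0,0]},{"claw":0,"travel":[0,16.7,1.1],"rot":[0.129,0,0]},{"claw":0,"travel":[0,22.2,1.9],"rot":[0.172,0,0]},{"claw":0,"travel":[0,27.7,3],"rot":[0.215,0,0]}]'
python3 -m inch '[{"claw":0,"travel":[0,0,0],"rot":[0,0,0]},{"claw":0,"travel":[0,0,0],"rot":[0,0,0]}]'; python3 - <<'E'
from h import *; import cv2
s=sense();print(s['q'],s["moment"])
a=get_image("scene")[110:270,230:420]; b=get_image("top")[145:235,235:375]; w=get_image("wrist")
cv2.imwrite("pics/s5.png",cv2.resize(a,None,fx=4,fy=3.75,interpolation=2)[:,:,::-1]);cv2.imwrite("pics/w5.png",w[:,:,::-1]);cv2.imwrite("pics/t5.png",cv2.resize(b,None,fx=5,fy=5,interpolation=2)[:,:,::-1])
E
```

```text
t: 8.35
tool_pos: [0.5392, 0.0891, 0.2291]
orientation: [179.7, 0.1, 96.5]
contact_force: [-0.0, -0.2, -1.8]
gripper_width: 0.0097
t: 8.55
tool_pos: [0.5391, 0.0891, 0.2291]
orientation: [179.6, 0.1, 96.5]
contact_force: [-0.4, -1.3, 1.2]
gripper_width: 0.0098
[-2.2929742  24.92765332 94.44419148 -0.09854534 60.24978448 -8.76494313] [-0.19624453  0.01567752  0.01017239]
```

View pics/s5.png

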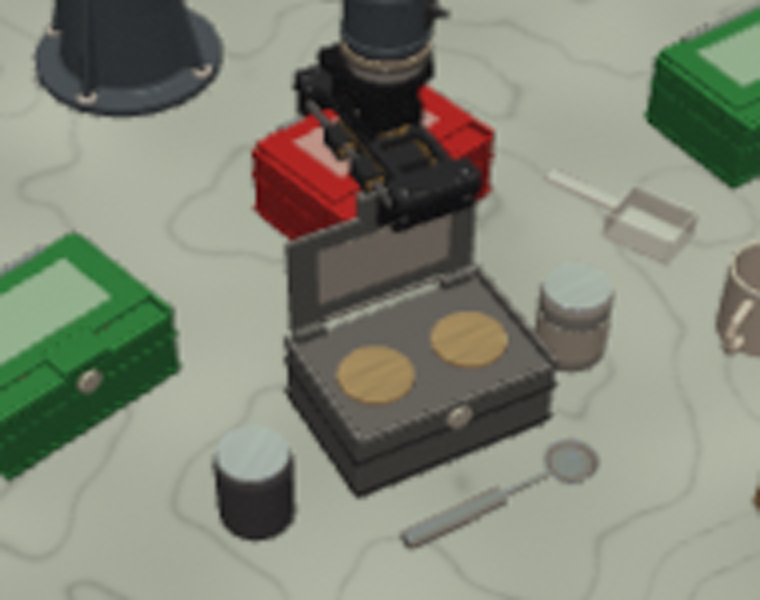

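View pics/w5.png

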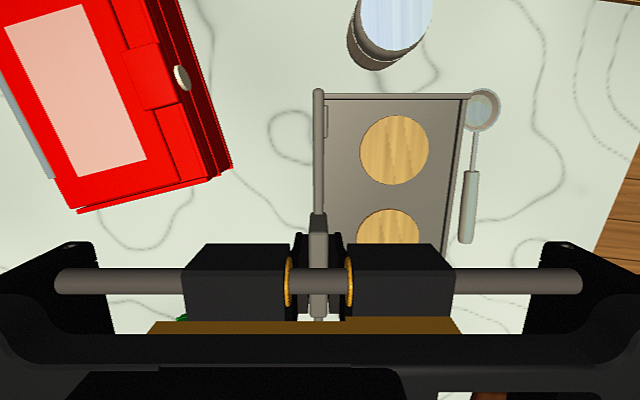

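The flap stands upright in the scene view: its left edge is vertical, from (288,240) to (292,335). The wrist view shows it edge-on at column 318 in the pads, the caps are flat and nothing else has moved. The measured tab travel (53.3 mm of the expected 54.1) and the tool roll (179.6°) put it within about 0.4° of upright. I'll hold briefly and hand in.

```bash
python3 -m inch '[{"claw":0,"travel":[0,0.5,0],"rot":[0.004,0,0]},{"claw":0,"travel":[0,0.5,0],"rot":[0.004,0,0]},{"claw":0,"travel":[0,0.5,0],"rot":[0.004,0,0]},{"claw":0,"travel":[0,0.5,0],"rot":[0.004,0,0]},{"claw":0,"travel":[0,0.5,0],"rot":[0.004,0,0]}]'; python3 -c "
from cell import *
s=sense(); print(s['qd'],s['moment']); print(hand_in())"
```

```text
t: 9.2
tool_pos: [0.5398, 0.0891, 0.2291]
orientation: [180.0, 0.1, 96.5]
contact_force: [0.1, -0.7, -0.9]
gripper_width: 0.0097
[ 0.00016533  0.02702312 -0.0437131   0.02640932 -0.02305781 -0.11646081] [-0.22599769  0.11578142  0.02696848]
the job is handed in; nothing more can be done
None
```

Both bamboo caps are pressed home, and the flap is held upright by its tab. I handed the job in at about 9.2 s of the 54 s allowed.

- **Caps:** I pressed both at once with the open fingertips. They stopped hard at a tip height of 89.9 mm (90 mm is home) under 35 N. The sideways moment was near zero, so both had reached the stop. I did not measure the two caps separately.
- **Flap:** I then pinched the tab (opening 9.7 mm on a 10 mm tab) and swung it about the hinge. The tool finished vertical (roll 180.0°) and at rest, with about 1 N of outside force. The tab's travel agrees with upright to about half a degree.
- **Other objects:** I didn't see any other object moved in the last pictures, which covered the tins, scoop, spoon and mug. The bowl was outside the last scene crop, but the arm did not go near it.
- **Disagreement:** the wrist camera and the fixed cameras differed by 3–6 mm on the tub's position. I also corrected a 6 mm offset at the tab before closing the fingers. The final angle was judged from the tool pose and pictures, not measured on the flap itself.

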